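# Load the top sample plate into the heating stage

### The arm

A 6-joint arm with a two-finger parallel gripper is mounted at the origin on the work surface. World frame = base frame: x ahead of the robot, y to its left, z up, the work surface at z = 0. Lengths are in mm, angles in rad, forces in N, time in s.
With the tool pointing down it reaches from about 375 to 975 mm from the base axis. Payload 3.8 kg.
Tool frame: the origin (TCP) lies midway between the tips of the shut fingers; the grasp point (between the pads) lies 19 mm behind it (r.grip_point_offset is the distance from the TCP to the grasp point, in mm); z points along the fingers, y is the line along which they close (so a half turn about z gives the same grasp; the last joint's range is limited). The gripper opens to 85 mm and grips with 20 to 120 N. Pads are 22 mm wide; open, the fingers measure 114 mm over their backs; the gripper's body (76 mm by 85 mm) begins 54 mm behind the grasp point. The pads swing forward as they close: fully open they stand 13 mm farther back than shut.
Start: joints at [-1.339, 0.264, 1.604, -0, 1.274, -0.037], TCP at [179.258, -650.757, 231.28] pointing down, gripper open.
Joint ranges: [-2.63, 2.63], [-0.94, 2.18], [0.31, 2.57], [-1.31, 4.45], [0, 2.66], [-2.55, 2.55]. Speed limits (rad/s): [2.57, 2.57, 3.14, 3.14, 3.14, 3.14].

### API

Orientations are given as a unit quaternion [x, y, z, w].
In Python, from rig import r, optics, order gives the robot as it stands.
- The arm moves only by the tool play_rows, never from a script. Its argument "commands" is one flat list of numbers, 5 for each row, row after row: the shift along the tool's x, y, z in mm, then the turn about the tool's z in rad, then the opening in per cent of the stroke, from 0 (shut) to 100 (fully open). In form: [tx, ty, tz, roll, hand, tx, ty, tz, roll, hand, ...]. A call has 1 to 5 rows; each row shifts and turns the commanded pose from where the row before left it, along the tool's axes as they then stand; what a row does not reach is not made up. A row lasts 1/12 s, in which the tool goes at most 41.7 mm and 7.16 degrees, less where a joint would pass 70% of its speed; a pose out of reach is approached as far as the arm can. A call is refused whole if a number of a shift passes 41.7 or a number of a turn 0.125, either way. A call with a gripper value outside its range is refused whole. The fingers move at their own pace and stop on an object; "grip_force" is the grip in N (left out, the last holds). Time passes only in rows, so rows that do not move let the fingers close. It gives the time, the measured TCP pose, the force, the opening and the grip force at its end, in the units of the state.
- r.read_state(): the state, without advancing time (a new reading comes with each control period).
- optics.snapshot(name): name is "scene" or "side" or "wrist"; returns (picture, depth): 400x640x3 uint8, blue, green, red; 400x640 float32, mm along the optical axis (not along the pixel's ray), 0 where there is no reading.
- optics.get_calibration(name): a dict with "mtx" (3x3 intrinsics, pixels), "T" (4x4, takes a point from camera to world coordinates). Camera axes: x right, y down, z forward; pixel columns grow to the right and rows downward; lengths in mm; the calibration is good to about 2 mm. A picture is of the moment at which its call begins: read the wrist's pose just before it. get_calibration takes no time and is no camera call; for the wrist camera it gives the pose at the moment of the call.
- order.job_done(): hands the job in; it is judged then, once.
The state is a dict: "clock": time; "qpos": joint angles; "qd": joint speeds; "joint_torque": joint torques, N m; "ee_pos": TCP position; "orientation": TCP orientation; "ft_force": force on the tool from outside, world axes, zero at the start; "ft_torque": the same for the moment, N m; "gripper_width": finger opening in mm; "grasp_force": force on a finger pad.
Only numpy, scipy, OpenCV 4.12 (cv2) and the standard library are available. Lean on these libraries where they do the work, as an engineer would, in place of code of your own. Each camera call takes 0.05 s, during which the arm holds its last target. There are 200 camera calls.

### The job

Take just the top plate from the stack on the sloped rack, lay it in the recess of the nest block on the heating stage (the block is never bolted quite in the middle, so feel or look for it) with its notched corner matching the filled corner, and press it down against the stiff ejector pads until it is fully home, flush with the rim at both ends. Treat it gently: no dropping, ramming or hard pressing (keep below about 40 N). Leave the other plates stacked as they are and everything else on the table where it stands.

Things in the scene. Friction and masses are not known exactly. Their poses are not given: they have to be found in the camera images.
- rack: Fixed sloped rack, black bed 145 x 56 mm on a 150 x 90 mm foot, left or right on the table. Origin: centre of the foot's underside; z up; x horizontal. The bed falls towards +x at 22 degrees (0.384 rad), so its face looks up and out along +x, roughly away from the robot. A stop lip across the low (+x) end stands 42 mm above the bed, 6 mm thick; the long sides are open.
- rack_bed (a point): Centre of the upper face of the bed, 55 mm above the table; axes as the rack (not tilted).
- plate1: TOP plate, the one to load. Bare metal slab 130 x 60 x 12 mm (x, y, z), 190 to 340 g, with a 16 x 16 mm notch cut out of its (+x, +y) corner. Origin: centre of its underside (of the full 130 x 60 outline); z: normal of its upper face, tilted as the bed at the start; x along its length, downhill on the rack. Graspable across its 60 mm width.
- plate2: Second plate from the top, identical to plate1, lying straight under it within a few mm of it. Must stay in the stack (within 20 mm of its start).
- plate3: Third plate, identical. Must stay.
- plate4: Bottom plate, identical, lying on the bed. Must stay.
- stage: Fixed heating stage, left or right on the table: white base 210 x 136 mm, its top 51 mm high, with a dark nest block 172 x 102 x 24 mm rigidly bolted on it, parallel to it but up to 6 mm off its centre in x and in y (each time different, NOT shown by any pose: find it by touch or sight). The block's outer walls are upright. Origin: centre of the base's underside; x along its length, z up.
- nest (a point): NOMINAL centre of the recess mouth, level with the rim, 75 mm above the stage's origin, axes as the stage. The true recess centre is the block's centre, up to 6 mm away in x and y. Recess: 133 x 63 mm (1.5 mm clearance round the plate), 12 mm deep, square-edged, no finger cut-outs; its (+x, +y) corner is filled to the rim by 16 x 16 mm for the plate's notch, so a plate fits one way round.
- pad_near (a joint): Travel (m) of the brass ejector pad (36 x 44 mm) 42 mm along -x from the true recess centre. 0: raised, its top 6 mm below the rim; grows downward; 0.006: level with the rigid recess floor. No spring: it slides stiffly (6 to 7 N), stays where pushed and carries the plate without sinking. Starts at 0 to 0.0015, so a plate laid in stands 4.5 to 6 mm proud, slightly tilted.
- pad_far (a joint): The same for the pad 42 mm along +x from the true recess centre, a little stiffer (8 to 9 N). The pads move independently: the plate tilts when one end is pressed, and each end must be pressed until it meets the rigid floor (joint value near 0.006).
- beaker: Loose bystander: clear beaker, 64 mm across, 85 mm high; origin at its base.
- driver: Loose bystander: screwdriver, 170 mm long, lying between rack and stage on the robot's side; origin at its underside.
- post: Loose bystander: dark optical post, 44 mm base, 95 mm high; origin at its base.
- lens_ring: Loose bystander: black ring, 60 mm across, 20 mm high; origin at its base.
- lens_cap: Loose bystander: black lens cap disc, 62 mm across, 9 mm high; origin at its base.
Not all that is in view belongs to the job. What is shaped like the plate1 but pink or purple is not meant.

How it is judged (in metres and radians):
On the way:
1. the top plate alone is lifted clear of the stack (distance between plate1 and plate2 above 0.06 m and contact force between plate1 and plate2 below 0.1 N and distance of each of plate2, plate3, plate4 from where it was at the start of the episode below 0.02 m), for 0.1 s.
At the end, for the whole second after the job is handed in: plate1 lies in the recess with its underside 12 mm below the rim (within 1.5 mm), within 9 mm in x and y of its nominal centre (the block lies up to 6 mm off), level with the stage within 0.025 rad, at rest; plates 2 to 4 are within 20 mm of where they started (z of plate1 in the frame of nest between -0.0135 and -0.0105 m and x of plate1 in the frame of nest between -0.009 and 0.009 m and y of plate1 in the frame of nest between -0.009 and 0.009 m and angle between the z axis of plate1 and the z axis of nest, either way round below 0.025 rad and angle between the x axis of plate1 and the x axis of nest, either way round below 0.06 rad and linear speed of plate1 below 0.01 m/s and distance of each of plate2, plate3, plate4 from where it was at the start of the episode below 0.02 m); the robot touches nothing.
It fails at once if the plate is dropped, rammed or pressed on the stage with more than 45 N (contact force between plate1 and stage above 45 N).
It fails at once if a bystander is pushed more than 30 mm (distance of any of beaker, driver, post, lens_ring, lens_cap from where it was at the start of the episode above 0.03 m).
It also fails if it takes over 72 s, if anything falls off the work surface, if the arm or the gripper's body presses on something with over 40 N, if the wrist force passes 120 N, or if a joint passes its speed limit or range.

## Working session

There is one attempt and no reset: what is moved stays moved. The work goes in short steps, Python scripts to look and compute and a tool call to move; the robot and the scene stay as the last step left them, time stands still between calls to the robot, and variables do not carry over. Pictures are saved under pics/ and viewed, at most 10 in all, crops included, and the job is handed in when it is done.

Besides the shell and the picture viewer there is one more tool, called after ">>>" as a command line: name --argument value ..., lists and objects as JSON in quotes. play_rows: Moves the arm, as the interface text tells. Its arguments: {"type":"object","properties":{"commands":{"type":"array"},"grip_force":{"type":"number"}},"required":["commands"]}

```bash
ls; mkdir -p pics; python3 - <<'E'
from rig import r,optics,order
import cv2,numpy as np
s=r.read_state();print(s['clock'],s['ee_pos'],s['orientation'],s['gripper_width'])
for n in ['scene','side']:
    im,d=optics.snapshot(n);cv2.imwrite(f'pics/{n}0.png',im);np.save(f'/tmp/{n}0.npy',d)
    c=optics.get_calibration(n);print(n,c['mtx'].tolist(),c['T'].round(3).tolist(),(d>0).mean())
E
```

```text
pics
0.0 [ 179.08695063 -650.03793491  229.95000365] [ 9.90983246e-01  1.33981070e-01 -1.08608707e-04 -1.12596134e-03] 85.32376756371947
scene [[387.18430350123396, 0.0, 313.0832173054244], [0.0, 387.18430350123396, 195.08724384405483], [0.0, 0.0, 1.0]] [[-0.725, 0.596, -0.345, 1013.063], [0.689, 0.623, -0.371, 457.211], [-0.007, -0.507, -0.862, 1141.567], [0.0, 0.0, 0.0, 1.0]] 0.9960625
side [[364.2403887094644, 0.0, 322.9913495788327], [0.0, 364.2403887094644, 194.6355812338454], [0.0, 0.0, 1.0]] [[0.974, -0.135, 0.181, 424.61], [-0.225, -0.657, 0.72, -662.124], [0.022, -0.742, -0.67, 686.413], [0.0, 0.0, 0.0, 1.0]] 0.99615625
```

View pics/scene0.png

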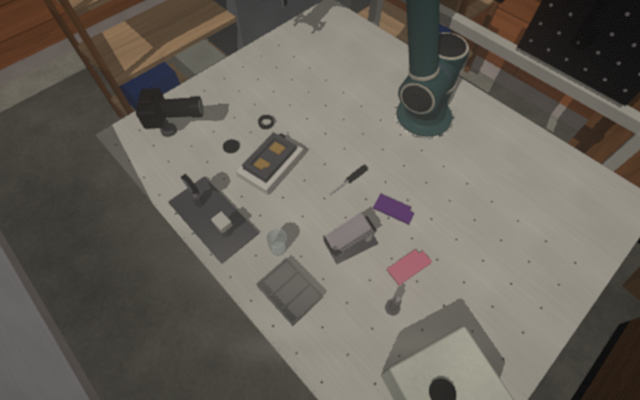

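View pics/side0.png

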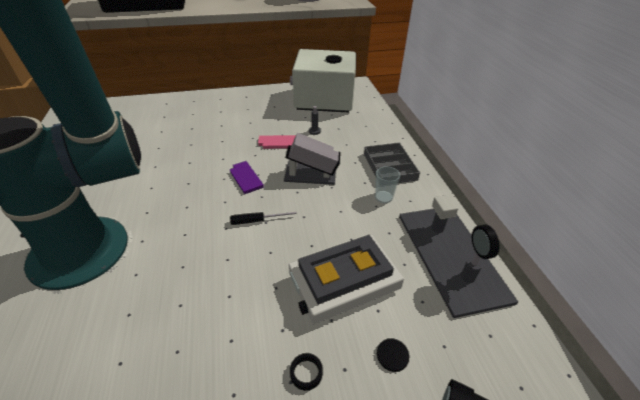

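The side view gives three plate-shaped candidates: the grey stack on the sloped rack at (313,155), a purple plate at (246,177) and a pink plate at (276,142). The scene view shows them at (350,233), (394,208) and (410,266). I choose the grey stack. The stage with its brass pads is at (345,270) in side and (270,160) in scene. Next: enlarged crops of both, and measurements.

```bash
cat > h.py <<'E'
import numpy as np,cv2
from rig import r,optics,order
def world(c,d,u,v):
    K=c['mtx'];T=c['T'];z=d[v,u]
    p=np.stack([(u-K[0,2])/K[0,0]*z,(v-K[1,2])/K[1,1]*z,z,np.ones_like(z)])
    return (T@p)[:3].T
def cloud(c,d):
    v,u=np.mgrid[0:400,0:640];return world(c,d,u.ravel(),v.ravel()).reshape(400,640,3)
E
python3 - <<'E'
from h import *
a=cv2.imread('pics/scene0.png');b=cv2.imread('pics/side0.png')
A=cv2.resize(a[195:275,310:430],(780,520),interpolation=3);cv2.imwrite('pics/c.png',A)
B1=cv2.resize(b[225:325,280:410],(400,308),interpolation=3);B2=cv2.resize(b[125:195,270:361],(400,308),interpolation=3)
C=cv2.resize(a[195:275,310:414],(400,308),interpolation=3);D=cv2.resize(a[120:200,225:329],(400,308),interpolation=3)
cv2.imwrite('pics/crop0.png',np.vstack([np.hstack([B1,B2]),np.hstack([D,C])])[:600])
for n in ['scene','side']:
    d=np.load(f'/tmp/{n}0.npy');W=cloud(optics.get_calibration(n),d)
    for nm,(u0,u1,v0,v1) in dict(scene=dict(rack=(320,385,205,265),stage=(230,312,125,195)),side=dict(rack=(283,343,130,186),stage=(285,405,232,320)))[n].items():
        P=W[v0:v1,u0:u1].reshape(-1,3)
        print(n,nm,'hist z',np.histogram(P[:,2],np.arange(-10,190,10))[0].tolist())
        for lo,hi in ([(95,170)] if nm=='rack' else [(45,56),(70,80)]):
            Q=P[(P[:,2]>lo)&(P[:,2]<hi)]
            if len(Q)<10: continue
            rc=cv2.minAreaRect(Q[:,:2].astype(np.float32));print(lo,hi,len(Q),rc, Q.mean(0).round(1))
            if nm=='rack':
                A_=np.c_[Q[:,:2],np.ones(len(Q))];k=np.linalg.lstsq(A_,Q[:,2],rcond=None)[0];res=Q[:,2]-A_@k
                print('plane',k,res.std(),'tilt',np.degrees(np.arctan(np.hypot(*k[:2]))),'downhill yaw',np.degrees(np.arctan2(-k[1],-k[0])))
E
```

```text
scene rack hist z [1395, 1108, 174, 23, 28, 24, 37, 75, 168, 212, 214, 194, 191, 41, 0, 0, 0, 0, 0]
95 170 528 ((585.4693603515625, 179.2947235107422), (63.04781723022461, 89.60269165039062), 75.41065216064453) [583.4 181.4 108.6]
plane [-3.34426489e-01  3.00843680e-02  2.98247579e+02] 4.286104818787112 tilt 18.560863224344484 downhill yaw -5.140382554172144
scene stage hist z [1870, 1498, 95, 120, 102, 345, 352, 579, 750, 5, 0, 0, 0, 0, 0, 0, 0, 0, 0]
45 56 561 ((581.4423217773438, -220.7223358154297), (220.96066284179688, 137.99497985839844), 11.535581588745117) [ 612.9 -187.9   50.2]
70 80 750 ((584.3987426757812, -220.30381774902344), (175.0158233642578, 105.923095703125), 11.58191967010498) [ 587.8 -217.6   74.3]
side rack hist z [185, 1090, 572, 45, 53, 86, 115, 159, 191, 261, 199, 183, 154, 57, 0, 0, 0, 0, 0]
95 170 492 ((583.4545288085938, 175.99984741210938), (65.13381958007812, 86.7176513671875), 72.5868148803711) [579.6 170.4 108.5]
plane [-2.09188113e-01  1.84525499e-01  1.98263917e+02] 6.067002192266899 tilt 15.586084567570342 downhill yaw -41.41561852469805
side stage hist z [1059, 3182, 55, 239, 302, 523, 1449, 1521, 2188, 0, 0, 0, 0, 0, 0, 0, 0, 0, 0]
45 56 1686 ((581.3951416015625, -224.2843780517578), (221.6410675048828, 137.1178741455078), 11.487895965576172) [ 567.3 -262.4   51.1]
70 80 2188 ((586.1744995117188, -221.62921142578125), (173.3282012939453, 104.99559020996094), 11.447301864624023) [ 584.  -226.3   75.1]
```

View pics/crop0.png

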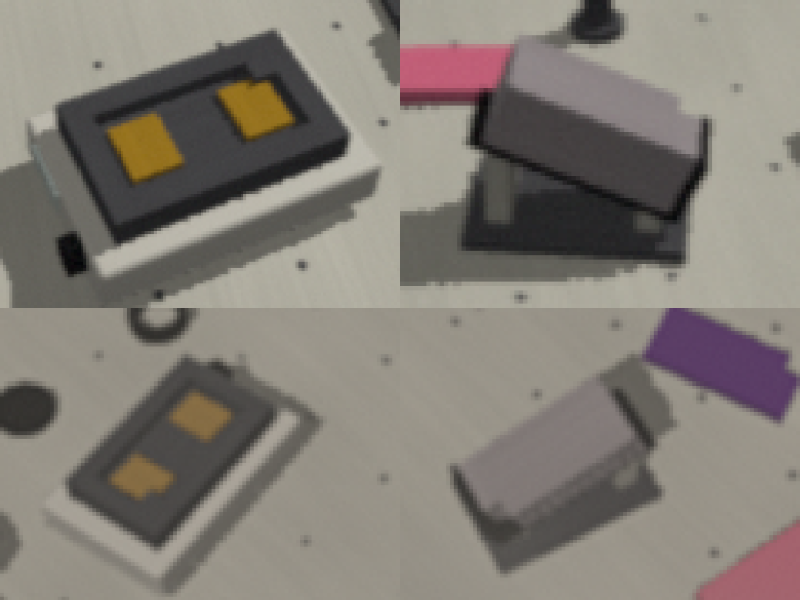

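The rack crops show the notch at the low, far-left (+x,+y) end. The nest's filled corner is far-left as well, so nest yaw is about +11.5° and the block centre about (585,-221). The plate colours confirm the grey stack as the target. Next I get the wrist camera's offset and refine the rack.

```bash
python3 - <<'E'
from h import *
from scipy.spatial.transform import Rotation as R
s=r.read_state();c=optics.get_calibration('wrist')
Rt=R.from_quat(s['orientation']).as_matrix()
print('cam in tool',(Rt.T@(c['T'][:3,3]-s['ee_pos'])).round(1),(Rt.T@c['T'][:3,:3]).round(3).tolist(),c['mtx'][0,0]);print(Rt.round(3).tolist())
for n,(u0,u1,v0,v1) in dict(scene=(320,385,205,265),side=(283,343,130,186)).items():
    im=cv2.imread(f'pics/{n}0.png').astype(int);d=np.load(f'/tmp/{n}0.npy');W=cloud(optics.get_calibration(n),d)
    P=W[v0:v1,u0:u1].reshape(-1,3);Q=P[P[:,2]>70]
    # RANSAC plane with tilt near 22deg
    rng=np.random.default_rng(0);best=None
    for _ in range(2000):
        a=Q[rng.choice(len(Q),3,False)];nn=np.cross(a[1]-a[0],a[2]-a[0]);
        if np.linalg.norm(nn)<200: continue
        nn/=np.linalg.norm(nn);nn*=np.sign(nn[2])
        if abs(np.degrees(np.arccos(nn[2]))-22)>8: continue
        m=abs((Q-a[0])@nn)<2
        if best is None or m.sum()>best.sum(): best=m
    I=Q[best];ce=I.mean(0);nn=np.linalg.svd(I-ce)[2][2];nn*=np.sign(nn[2])
    yaw=np.arctan2(nn[1],nn[0]);x=np.array([nn[2]*np.cos(yaw),nn[2]*np.sin(yaw),-np.hypot(*nn[:2])]);y=np.cross(nn,x)
    q=np.c_[(I-ce)@x,(I-ce)@y].astype(np.float32);rc=cv2.minAreaRect(q)
    print(n,len(I),'tilt',np.degrees(np.arccos(nn[2])),'yaw',np.degrees(yaw),rc,'centre',(ce+rc[0][0]*x+rc[0][1]*y).round(1))
E
```

```text
cam in tool [  73.1   -1.2 -143.2] [[0.001, -0.957, -0.289], [1.0, 0.001, -0.001], [0.001, -0.289, 0.957]] 301.1748350325815
[[0.964, 0.266, -0.0], [0.266, -0.964, 0.002], [0.0, -0.002, -1.0]]
scene 549 tilt 22.769054544787444 yaw -18.37911009826316 ((6.0237274169921875, -0.5246009826660156), (137.96527099609375, 61.61224365234375), 0.24514591693878174) centre [612.5 169.1  96.6]
side 537 tilt 22.02146366091796 yaw -16.35108207403825 ((2.619049072265625, 2.1491622924804688), (129.28013610839844, 65.40313720703125), 0.49034348130226135) centre [610.4 168.9 100. ]
```

>>> play_rows --commands '[33.7, -20.4, 0.7, 0, 100, 33.7, -20.4, 0.7, 0, 100, 33.7, -20.4, 0.7, 0, 100, 33.7, -20.4, 0.7, 0, 100, 33.7, -20.4, 0.7, 0, 100]'

```text
clock: 0.52
ee_pos: [315.2, -506.0, 227.1]
orientation: [0.991, 0.134, -0.0, -0.001]
ft_force: [1.1, 0.5, 0.2]
gripper_width: 85.5
grasp_force: 0.0
```

>>> play_rows --commands '[33.7, -20.4, 0.7, 0, 100, 33.7, -20.4, 0.7, 0, 100, 33.7, -20.4, 0.7, 0, 100, 33.7, -20.4, 0.7, 0, 100, 33.7, -20.4, 0.7, 0, 100]'

```text
clock: 0.93
ee_pos: [450.7, -362.7, 223.8]
orientation: [0.991, 0.134, -0.0, -0.0]
ft_force: [-0.6, -0.1, 0.9]
gripper_width: 85.6
grasp_force: 0.0
```

>>> play_rows --commands '[33.7, -20.4, 0.7, 0, 100, 33.7, -20.4, 0.7, 0, 100, 33.7, -20.4, 0.7, 0, 100, 33.7, -20.4, 0.7, 0, 100, 33.7, -20.4, 0.7, 0, 100]'

```text
clock: 1.35
ee_pos: [586.1, -219.6, 220.3]
orientation: [0.991, 0.134, -0.0, -0.0]
ft_force: [1.1, -0.7, -0.2]
gripper_width: 85.4
grasp_force: 0.0
```

>>> play_rows --commands '[0, 0, 0, 0, 100, 0, 0, 0, 0, 100]'

```text
clock: 1.52
ee_pos: [586.1, -219.5, 219.9]
orientation: [0.991, 0.136, -0.001, -0.0]
ft_force: [-0.3, -0.1, -0.6]
gripper_width: 85.2
grasp_force: 0.0
```

```bash
cat >> h.py <<'E'
def snapw(tag):
    s=r.read_state();c=optics.get_calibration('wrist');im,d=optics.snapshot('wrist')
    cv2.imwrite(f'pics/{tag}.png',im);np.savez(f'/tmp/{tag}.npz',d=d,T=c['T'],K=c['mtx'],ee=s['ee_pos'],q=s['orientation'])
    return s,c,im,d
E
python3 - <<'E'
from h import *
s,c,im,d=snapw('nest');print(s['clock'],s['ee_pos'],s['ft_force'])
W=cloud(c,d);Z=W[...,2];print(np.histogram(Z,np.arange(-10,110,5))[0].tolist())
for lo,hi in [(45,56),(71,80)]:
    m=((Z>lo)&(Z<hi)).astype(np.uint8);Q=W[m>0];print(lo,len(Q),Q.mean(0).round(1),cv2.minAreaRect(Q[:,:2].astype(np.float32)))
E
```

```text
1.5167 [ 586.12616657 -219.47085469  219.9233889 ] [-0.34988959 -0.11189514 -0.60988587]
[0, 37910, 138641, 3013, 4991, 737, 682, 520, 0, 8, 45, 602, 6414, 0, 4409, 3094, 2257, 7968, 18, 61, 36, 2, 0]
45 7016 [ 620.1 -213.4   51.3] ((581.03515625, -221.83865356445312), (222.20889282226562, 136.46372985839844), 11.408209800720215)
71 9864 [ 595.5 -217.5   75.6] ((585.2514038085938, -220.48431396484375), (172.59768676757812, 102.30586242675781), 11.529726028442383)
```

View pics/nest.png

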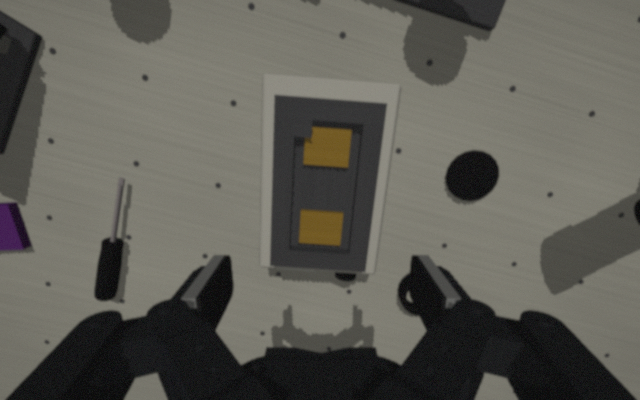

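The picture shows the nest upright at (325,185), with the filled corner at its upper left (308,130), i.e. nest +x,+y as assumed, and both brass pads visible. The block is centred at about (585.3,-220.5) with yaw 11.5°.

>>> play_rows --commands '[12.9, -36.7, 1, 0, 100, 12.9, -36.7, 1, 0, 100, 12.9, -36.7, 1, 0, 100, 12.9, -36.7, 1, 0, 100, 12.9, -36.7, 1, 0, 100]'

```text
clock: 1.98
ee_pos: [597.8, -27.9, 215.7]
orientation: [0.991, 0.132, -0.0, 0.0]
ft_force: [0.5, -0.7, 0.5]
gripper_width: 85.3
grasp_force: 0.0
```

>>> play_rows --commands '[12.9, -36.7, 1, 0, 100, 12.9, -36.7, 1, 0, 100, 12.9, -36.7, 1, 0, 100, 12.9, -36.7, 1, 0, 100, 12.9, -36.7, 1, 0, 100]'

```text
clock: 2.4
ee_pos: [611.9, 166.2, 210.7]
orientation: [0.991, 0.133, -0.0, 0.0]
ft_force: [0.8, -1.3, -1.2]
gripper_width: 85.7
grasp_force: 0.0
```

>>> play_rows --commands '[0, 0, 0, 0.112, 100, 0, 0, 0, 0.112, 100, 0, 0, 0, 0.112, 100, 0, 0, 0, 0.112, 100, 0, 0, 0, 0.112, 100]'

```text
clock: 2.82
ee_pos: [612.0, 164.5, 210.5]
orientation: [0.989, -0.149, -0.0, 0.0]
ft_force: [0.1, -0.9, 0.4]
gripper_width: 85.5
grasp_force: 0.0
```

>>> play_rows --commands '[0, 0, 0, 0, 100, 0, 0, 0, 0, 100]'

```text
clock: 2.98
ee_pos: [612.1, 164.9, 210.6]
orientation: [0.99, -0.145, -0.0, 0.0]
ft_force: [-0.4, -0.0, -0.2]
gripper_width: 85.1
grasp_force: 0.0
```

```bash
python3 - <<'E'
from h import *
z=np.load('/tmp/nest.npz');W=cloud(dict(mtx=z['K'],T=z['T']),z['d'])
Z=W[...,2];t=np.radians(11.5);ex=np.array([np.cos(t),np.sin(t)]);ey=np.array([-ex[1],ex[0]])
q=(W[...,:2]-[585.25,-220.48]);X=q@ex;Y=q@ey;m=(abs(X)<76)&(abs(Y)<42)&(Z<71)&(Z>55)
rc=cv2.minAreaRect(W[m][:,:2].astype(np.float32));print('recess',rc,m.sum())
pm=m&(Z>66.5)
for sgn in(-1,1):
    k=pm&(X*sgn>0);print('pad',X[k].min(),X[k].max(),Y[k].min(),Y[k].max(),np.median(Z[k]))
print('rim',np.median(Z[(abs(X)<84)&(abs(Y)<49)&(Z>71)]))
s,c,im,d=snapw('rack');print(s['clock'],s['ee_pos'],s['orientation'].round(4),s['qpos'].round(2))
W=cloud(c,d);q=W-[611,169,98];m=(abs(q[...,0])<90)&(abs(q[...,1])<70)&(W[...,2]>60)&(W[...,2]<150)
g=im.astype(int).mean(2);sat=np.ptp(im.astype(int),axis=2)
Q=W[m];G=g[m];print(np.histogram(G,np.arange(0,256,16))[0].tolist())
rng=np.random.default_rng(0);best=None
for _ in range(2000):
    a=Q[rng.choice(len(Q),3,False)];nn=np.cross(a[1]-a[0],a[2]-a[0])
    if np.linalg.norm(nn)<200: continue
    nn/=np.linalg.norm(nn);nn*=np.sign(nn[2])
    if abs(np.degrees(np.arccos(nn[2]))-22)>6: continue
    b=abs((Q-a[0])@nn)<1.5
    if best is None or b.sum()>best.sum(): best=b
I=Q[best];ce=I.mean(0);nn=np.linalg.svd(I-ce,full_matrices=False)[2][2];nn*=np.sign(nn[2])
yaw=np.arctan2(nn[1],nn[0]);x=np.array([nn[2]*np.cos(yaw),nn[2]*np.sin(yaw),-np.hypot(*nn[:2])]);y=np.cross(nn,x)
rc=cv2.minAreaRect(np.c_[(I-ce)@x,(I-ce)@y].astype(np.float32))
print(len(I),'tilt',np.degrees(np.arccos(nn[2])),'yaw',np.degrees(yaw),rc,'centre',(ce+rc[0][0]*x+rc[0][1]*y).round(1))
E
```

```text
recess ((584.8425903320312, -220.540771484375), (133.788818359375, 63.34528350830078), 11.560343742370605) 7864
pad -67.07352851551471 -0.6825686684534028 -31.600040521628518 31.659211191304983 69.13869729648502
pad 0.327342160922901 63.19909252156126 -31.58317223142821 31.68808320632207 69.02646620258085
rim 296.3575987822454
2.9833 [612.13956755 164.89212392 210.61937847] [ 9.895e-01 -1.445e-01 -2.000e-04  3.000e-04] [ 0.22  0.2   1.72 -0.    1.22  2.08]
[23, 274, 72, 91, 115, 283, 9284, 78, 0, 0, 0, 0, 0, 0, 0]
9437 tilt 22.042720697467605 yaw -16.964798387959593 ((3.238372802734375, 1.0001640319824219), (59.83503723144531, 130.48619079589844), 89.91118621826172) centre [610.9 171.3  99.8]
```

View pics/rack.png

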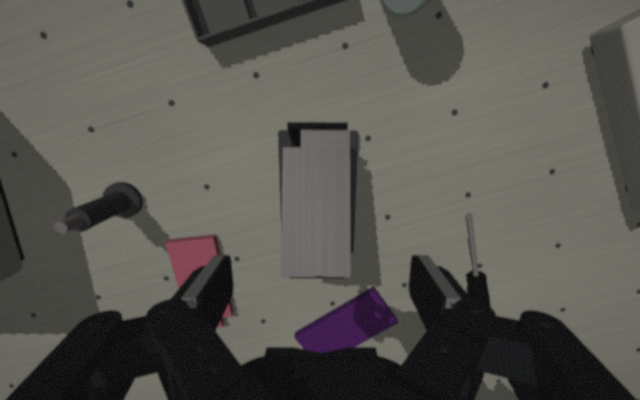

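The target stack is confirmed: its face is 130×60, tilted 22°, with the notch at the upper left (290,140), i.e. +x,+y. Centre is (610.9,171.3,99.8), yaw -17°. Next I set the fingers to about 61 mm in the air and measure the tip height in tool frame.

>>> play_rows --commands '[-4.9, -5.8, 0, 0.007, 75, 0, 0, 20, 0, 75, 0, 0, 10, 0, 75, 0, 0, 0, 0, 75, 0, 0, 0, 0, 75]'

```text
clock: 3.45
ee_pos: [608.1, 173.4, 179.4]
orientation: [0.989, -0.148, -0.001, 0.001]
ft_force: [1.4, -0.6, -0.4]
gripper_width: 64.1
grasp_force: 0.0
```

```bash
python3 - <<'E'
from h import *
from scipy.spatial.transform import Rotation as R
def tips(W,ee,q):
    P=(W.reshape(-1,3)-ee)@R.from_quat(q).as_matrix()
    for sg in(-1,1):
        k=(abs(P[:,0])<14)&(P[:,1]*sg>15)&(P[:,1]*sg<65)&(P[:,2]<5)&(P[:,2]>-60)
        Q=P[k];print(sg,len(Q),'zmax pct',np.percentile(Q[:,2],[90,97,99,100]).round(1),'x',Q[:,0].min().round(1),Q[:,0].max().round(1),'y near tip',np.percentile(Q[Q[:,2]>np.percentile(Q[:,2],85),1],[1,50,99]).round(1))
z=np.load('/tmp/rack.npz');tips(cloud(dict(mtx=z['K'],T=z['T']),z['d']),z['ee'],z['q'])
s,c,im,d=snapw('mid');print(s['clock'],s['ee_pos'],s['gripper_width'],s['orientation'].round(4))
tips(cloud(c,d),s['ee_pos'],s['orientation'])
E
```

```text
-1 3142 zmax pct [-22.2 -17.4 -15.3 -13.3] x -13.0 13.0 y near tip [-55.5 -43.8 -43.3]
1 3197 zmax pct [-22.  -17.3 -15.2 -13.3] x -12.6 13.4 y near tip [41.4 41.9 54.1]
3.45 [608.10253054 173.41826452 179.4424109 ] 64.14524616209037 [ 9.890e-01 -1.482e-01 -1.400e-03  6.000e-04]
-1 4322 zmax pct [-19.8 -12.8  -9.8  -6.3] x -13.3 13.5 y near tip [-46.1 -33.1 -32.7]
1 4391 zmax pct [-19.9 -12.7  -9.9  -6.1] x -13.7 13.5 y near tip [30.8 31.2 44.2]
```

>>> play_rows --commands '[1.4, 2.1, 0, 0, 100, 0, 0, 25, 0, 100, 0, 0, 25, 0, 100, 0, 0, 20, 0, 100, 0, 0, 15, 0, 100]'

```text
clock: 3.92
ee_pos: [609.7, 170.8, 94.8]
orientation: [0.989, -0.149, -0.0, 0.0]
ft_force: [-0.5, -0.2, -0.6]
gripper_width: 85.3
grasp_force: 0.0
```

>>> play_rows --commands '[0, 0, 0, 0, 100, 0, 0, 0, 0, 100]'

```text
clock: 4.08
ee_pos: [609.7, 170.9, 95.6]
orientation: [0.989, -0.149, -0.001, 0.0]
ft_force: [0.0, -0.2, 0.2]
gripper_width: 85.5
grasp_force: 0.0
```

>>> play_rows --commands '[0, 0, 0, 0, 100]'

```text
clock: 4.17
ee_pos: [611.2, 171.3, 97.5]
orientation: [0.989, -0.149, 0.001, -0.0]
ft_force: [0.3, 0.3, 0.3]
gripper_width: 85.6
grasp_force: 0.0
```

>>> play_rows --commands '[0, 0, 4, 0, 100, 0, 0, 2.8, 0, 100, 0, 0, 0, 0, 100]'

```text
clock: 4.42
ee_pos: [610.2, 171.2, 89.4]
orientation: [0.989, -0.149, 0.0, -0.0]
ft_force: [-0.3, -0.4, 0.6]
gripper_width: 85.4
grasp_force: 0.0
```

>>> play_rows --commands '[0, 0, 0, 0, 100]'

```text
clock: 4.5
ee_pos: [610.0, 171.2, 89.3]
orientation: [0.989, -0.149, 0.0, -0.0]
ft_force: [-0.1, -0.2, 0.2]
gripper_width: 85.3
grasp_force: 0.0
```

>>> play_rows --commands '[0, 0, 0, 0, 76, 0, 0, 0, 0, 72, 0, 0, 0, 0, 60, 0, 0, 0, 0, 50, 0, 0, 0, 0, 50]' --grip_force 45

```text
clock: 4.92
ee_pos: [610.4, 171.3, 89.5]
orientation: [0.989, -0.149, 0.001, -0.0]
ft_force: [0.8, 0.5, 2.4]
gripper_width: 58.3
grasp_force: 48.9
```

>>> play_rows --commands '[0, 0, 0, 0, 50, 0, 0, 0, 0, 50]'

```text
clock: 5.08
ee_pos: [610.4, 171.3, 89.5]
orientation: [0.989, -0.149, 0.001, -0.0]
ft_force: [1.0, 0.0, 2.6]
gripper_width: 58.2
grasp_force: 49.0
```

>>> play_rows --commands '[0, 0, -2, 0, 50, 0, 0, -3, 0, 50, 0, 0, -5, 0, 50, 0, 0, -8, 0, 50, 0, 0, -12, 0, 50]'

```text
clock: 5.5
ee_pos: [608.7, 170.8, 118.2]
orientation: [0.989, -0.149, -0.001, 0.001]
ft_force: [0.4, -0.3, -1.5]
gripper_width: 58.4
grasp_force: 48.6
```

>>> play_rows --commands '[0, 0, -20, 0, 50, 0, 0, -25, 0, 50, 0, 0, -25, 0, 50, 0, 0, -10, 0, 50, 0, 0, 0, 0, 50]'

```text
clock: 5.92
ee_pos: [612.6, 171.8, 204.1]
orientation: [0.989, -0.149, 0.004, -0.002]
ft_force: [0.6, 0.5, -0.5]
gripper_width: 58.5
grasp_force: 48.8
```

```bash
python3 - <<'E'
from h import *
ims=[]
for n in ['scene','side']:
    im,d=optics.snapshot(n);np.save(f'/tmp/{n}1.npy',d)
    cv2.imwrite(f'pics/{n}1.png',im)
    ims.append(cv2.resize(im[120:290,280:450] if n=='scene' else im[30:200,220:390],(400,400),interpolation=3))
cv2.imwrite('pics/lift.png',np.hstack(ims));s=r.read_state();print(s['clock'],s['ee_pos'],s['gripper_width'],s['ft_force'])
E
```

```text
6.0167 [609.91358339 171.08704903 199.17991222] 58.36930696628109 [-0.64438578 -0.11520642 -3.17833527]
```

View pics/lift.png

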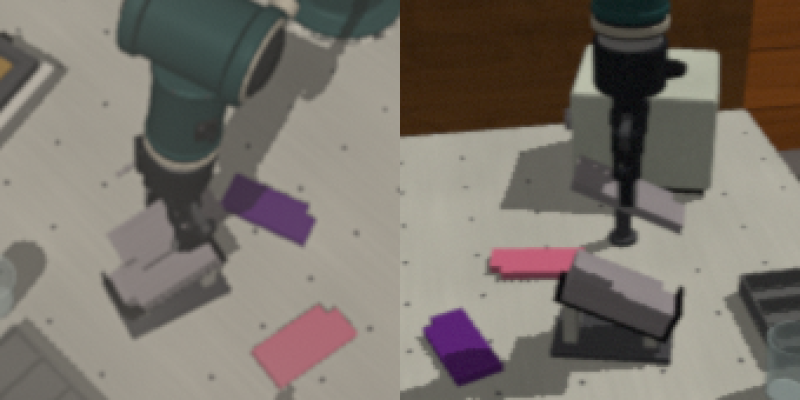

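One plate is held, still at 22°, and three stay in the rack, seen at left and right (crop (165,260) and (625,290)). I'll set it flat on bare table midway to regrip it level, and check the free space there first.

```bash
python3 - <<'E'
from h import *
d=np.load('/tmp/side0.npy');W=cloud(optics.get_calibration('side'),d);im=cv2.imread('pics/side0.png').astype(int)
for x in range(440,800,20):
    row=''
    for y in range(160,-170,-15):
        m=(abs(W[...,0]-x)<10)&(abs(W[...,1]-y)<7.5);z=W[...,2][m];g=im.mean(2)[m]
        row+=('  ? ' if len(z)<3 else f'{np.percentile(z,90):3.0f}'+('*' if np.percentile(g,10)<70 else ' '))
    print(x,row)
E
```

```text
440  14  14*  9*  2   3   2   2   2   2   2  24* 13*  2   2   2   2   2   2   3   2   2   2 
460   2   2   2   2   2   2   2   2   3   2  17   2   2   2   1   2   2   2   2   2   2   3 
480   3   3   3   2   2   2   2   2   2   2  16   2   1   2   2   2   2   2   2   2   3   1 
500   5   2   2   2   2   2   2   2   2   3  16   2   2   2   2   2   2   2   2   2   1   ? 
520  79* 11*  2   2   3   2   2   2   3   2  15   2   2   3   2   2   2   2   2   2   ?   ? 
540 111* 12*  3   2   3   1   3   2   2   2   2   3   2   2   2   3   2   2   2   2   ?   ? 
560 118*106*  9*  2   2   2   2   2   2   3   2   2   3   2   2   3   2   3   2   1   ?   ? 
580 113*106* 11*  3   3   2   2   3   2   2   2   3   2   2   2   3   2   2   2   ?   ?   ? 
600 105*101* 13*  2   2   3   3   3   2   2   2   2   2   2   2   2   3   2   2   ?   ?   ? 
620  98* 95* 88* 10*  2   2   2   3   2   2   3   2   2   2   3   2   3   3   1   ?   ?   ? 
640  91  89* 81* 13*  3   3   2   3   2   3   2   2   2   3   3   2   2   2   ?   ?   ?  77*
660  83  80* 77*  9   2   3   2   2   3   3   2   2   2   3   2   3   3   2   ?   ?   ?  77*
680  69* 41   3   3   3   2   3   3   2   2   3   3   2   3   3   2   2   3   ?   ?  53  53 
700   3   3   3   3   3   3   3   3   2   3   3   3   3   3   3   3   3   2   4   3   3   2 
720   2   3   3   3   2   2   2   3   2   3   2   3   3   2   3   2   3   2   3   2   2   3 
740   2   3   3   2   4   3   2   3  81  79  80   2   3   3   2   2   3   3   2   2   3   3 
760   3   3   2   2   4   3   3  85   ?   ?  76  81   1   3   3   3   3   3   3   2   3   3 
780  30* 30* 29*  8   ?   ?   ?  84*  ?   ?  71  82   3   2  12  14* 14* 14* 14* 14* 14* 14*
```

>>> play_rows --commands '[0, 0, 0, -0.1, 50, 0, 0, 0, -0.1, 50, 0, 0, 0, -0.1, 50, 0, 0, 0, -0.1, 50, 0, 0, 0, -0.097, 50]'

```text
clock: 6.43
ee_pos: [608.2, 170.7, 195.9]
orientation: [0.995, 0.102, -0.002, 0.0]
ft_force: [0.3, 0.3, -1.5]
gripper_width: 58.1
grasp_force: 48.8
```

>>> play_rows --commands '[-8.8, 33.1, 0, 0, 50, -8.8, 33.1, 0, 0, 50, -8.8, 33.1, 0, 0, 50, -8.8, 33.1, 0, 0, 50, -8.8, 33.1, 0, 0, 50]'

```text
clock: 6.85
ee_pos: [597.5, -1.1, 196.1]
orientation: [0.995, 0.1, -0.002, -0.0]
ft_force: [0.5, 0.2, -2.5]
gripper_width: 58.0
grasp_force: 48.9
```

>>> play_rows --commands '[0, 0, 38, 0, 50, 0, 0, 38, 0, 50, 0, 0, 38, 0, 50, 0, 0, 30, 0, 50, 0, 0, 18, 0, 50]' --grip_force 30

```text
clock: 7.27
ee_pos: [593.8, 0.1, 30.0]
orientation: [0.995, 0.099, -0.005, -0.001]
ft_force: [-0.6, -0.0, -2.5]
gripper_width: 58.1
grasp_force: 48.9
```

>>> play_rows --commands '[0, 0, 0, 0, 50, 0, 0, 0, 0, 50]'

```text
clock: 7.43
ee_pos: [596.5, 0.3, 33.8]
orientation: [0.995, 0.099, -0.003, -0.0]
ft_force: [0.9, 0.2, -1.5]
gripper_width: 58.1
grasp_force: 48.9
```

>>> play_rows --commands '[0, 0, 4, 0, 49, 0, 0, 4, 0, 49, 0, 0, 2, 0, 49, 0, 0, 2, 0, 49, 0, 0, 2, 0, 49]' --grip_force 25

```text
clock: 7.85
ee_pos: [600.1, 0.2, 24.0]
orientation: [0.995, 0.099, 0.001, 0.0]
ft_force: [-2.9, 0.0, 3.2]
gripper_width: 58.3
grasp_force: 49.5
```

>>> play_rows --commands '[0, 0, 3, 0, 49, 0, 0, 3, 0, 49]'

```text
clock: 8.02
ee_pos: [600.1, 0.1, 18.2]
orientation: [0.995, 0.099, 0.001, 0.0]
ft_force: [-4.3, -0.8, 4.4]
gripper_width: 58.2
grasp_force: 50.6
```

>>> play_rows --commands '[0, 0, 3, 0, 49, 0, 0, 3, 0, 49, 0, 0, 3, 0, 49, 0, 0, 2, 0, 49]'

```text
clock: 8.35
ee_pos: [599.8, 0.1, 6.3]
orientation: [0.995, 0.099, 0.0, 0.0]
ft_force: [-2.0, -0.7, 5.6]
gripper_width: 58.4
grasp_force: 52.4
```

>>> play_rows --commands '[0, 0, 2, 0, 49, 0, 0, 1, 0, 49, 0, 0, 0, 0, 49]'

```text
clock: 8.6
ee_pos: [599.5, 0.1, 2.8]
orientation: [0.995, 0.099, 0.0, 0.0]
ft_force: [-2.3, -0.9, 2.9]
gripper_width: 58.1
grasp_force: 52.7
```

>>> play_rows --commands '[0, 0, 1, 0, 49, 0, 0, 0, 0, 49]'

```text
clock: 8.77
ee_pos: [599.6, 0.3, 1.9]
orientation: [0.995, 0.099, 0.0, -0.0]
ft_force: [-2.4, -0.8, 3.8]
gripper_width: 58.1
grasp_force: 52.7
```

>>> play_rows --commands '[0, 0, 0.7, 0, 49, 0, 0, 0, 0, 49]'

```text
clock: 8.93
ee_pos: [599.7, 0.2, 1.3]
orientation: [0.995, 0.099, 0.0, 0.0]
ft_force: [-1.7, -1.4, 3.5]
gripper_width: 58.2
grasp_force: 52.8
```

```bash
python3 - <<'E'
from h import *
s,c,im,d=snapw('tab');print(s['clock'],s['ee_pos'],s['ft_force'])
W=cloud(c,d);q=W-[599.5,0.1,0];t=np.radians(11.4);X=q[...,0]*np.cos(t)+q[...,1]*np.sin(t);Y=-q[...,0]*np.sin(t)+q[...,1]*np.cos(t)
m=(abs(Y)<25)&(X>14)&(X<58)&(W[...,2]<40);print(m.sum());
A=np.c_[X[m],Y[m],np.ones(m.sum())];print('slope',np.linalg.lstsq(A,W[...,2][m],rcond=None)[0])
E
```

```text
8.9333 [5.99697783e+02 2.25858983e-01 1.33385645e+00] [-1.68459969 -1.38997142  3.53532443]
10320
slope [-0.04059515 -0.02626023 14.15803346]
```

>>> play_rows --commands '[0, 0, 0.8, 0, 49, 0, 0, 0.6, 0, 49, 0, 0, 0, 0, 49]'

```text
clock: 9.23
ee_pos: [599.6, 0.2, 0.6]
orientation: [0.995, 0.099, 0.0, -0.0]
ft_force: [-4.3, -0.8, 8.4]
gripper_width: 58.0
grasp_force: 53.3
```

>>> play_rows --commands '[0, 0, 0.6, 0, 49, 0, 0, 0, 0, 49]'

```text
clock: 9.4
ee_pos: [599.7, 0.2, 0.5]
orientation: [0.995, 0.099, -0.0, -0.0]
ft_force: [-4.8, -1.4, 11.8]
gripper_width: 58.7
grasp_force: 53.7
```

>>> play_rows --commands '[0, 0, 0.5, 0, 49, 0, 0, 0, 0, 49]'

```text
clock: 9.57
ee_pos: [599.7, 0.2, 0.5]
orientation: [0.995, 0.099, -0.0, -0.0]
ft_force: [-7.7, -1.4, 14.5]
gripper_width: 58.4
grasp_force: 54.0
```

>>> play_rows --commands '[0, 0, -1, 0, 55, 0, 0, 0, 0, 70, 0, 0, 0, 0, 80, 0, 0, 0, 0, 90, 0, 0, -5, 0, 100]'

```text
clock: 9.98
ee_pos: [598.2, 0.3, 3.3]
orientation: [0.995, 0.099, -0.001, -0.0]
ft_force: [-0.2, 1.3, -0.5]
gripper_width: 85.0
grasp_force: 0.0
```

>>> play_rows --commands '[0, 0, -30, 0, 100, 0, 0, -30, 0, 100, 0, 0, -30, 0, 100, 0, 0, 0, 0, 100, 0, 0, 0, 0, 100]'

```text
clock: 10.4
ee_pos: [601.8, 0.2, 97.7]
orientation: [0.995, 0.099, 0.003, 0.0]
ft_force: [-0.1, 0.3, -0.3]
gripper_width: 85.4
grasp_force: 0.0
```

```bash
cat > top.py <<'E'
from h import *
from scipy.spatial.transform import Rotation as R
# plate on the table, in the tool frame
s,c,im,d=snapw('tab2')
print(s['clock'],s['ee_pos'],s['orientation'].round(4))
W=cloud(c,d);P=(W-s['ee_pos'])@R.from_quat(s['orientation']).as_matrix()
m=((W[...,2]>7)&(W[...,2]<20)&(abs(P[...,0])<100)&(abs(P[...,1])<60)).astype(np.uint8)
n,l,st,_=cv2.connectedComponentsWithStats(m);i=1+st[1:,4].argmax();Q=P[l==i]
print(len(Q),W[l==i][:,2].mean(),cv2.minAreaRect(Q[:,:2].astype(np.float32)))
A=np.c_[Q[:,:2],np.ones(len(Q))];print(np.linalg.lstsq(A,Q[:,2],rcond=None)[0])
# fingers
for sg in(-1,1):
    F=P.reshape(-1,3);F=F[(abs(F[:,0])<14)&(F[:,1]*sg>15)&(F[:,1]*sg<65)&(F[:,2]<5)&(F[:,2]>-60)];print(sg,F[:,2].max(),np.median(F[F[:,2]>-20][:,1]))
E
python3 top.py
```

```text
10.4 [6.01839373e+02 1.76697444e-01 9.76670756e+01] [9.951e-01 9.930e-02 2.900e-03 4.000e-04]
11490 12.630538259207007 ((0.9035568237304688, -2.016632080078125), (60.43345260620117, 130.7594451904297), 89.95213317871094)
[5.61199033e-03 3.53666347e-03 8.50407673e+01]
-1 -13.03537975767212 -44.155350141087744
1 -13.290687913632876 41.43205706140206
```

>>> play_rows --commands '[0, 0, 0, 0, 100, 0, 0, 0, 0, 100, 0, 0, 0, 0, 100]'

```text
clock: 10.7
ee_pos: [598.1, 0.3, 92.9]
orientation: [0.995, 0.099, -0.002, -0.0]
ft_force: [0.4, 0.1, -0.5]
gripper_width: 85.5
grasp_force: 0.0
```

```bash
python3 top.py; python3 - <<'E'
from h import *
# nest in the tool frame of that view, same camera
from scipy.spatial.transform import Rotation as R
z=np.load('/tmp/nest.npz');T=z['T'];print(z['ee'],z['q'].round(4))
E
```

```text
10.7 [5.98146271e+02 2.52141843e-01 9.29359810e+01] [ 9.951e-01  9.920e-02 -1.600e-03 -2.000e-04]
12088 12.627733000691512 ((5.295753479003906, -1.1891498565673828), (60.266170501708984, 130.51528930664062), 89.7707290649414)
[-2.78191226e-03 -4.96885813e-05  8.03056080e+01]
-1 -13.116862315526294 -44.1841876043234
1 -13.08595666336977 41.408325350108996
[ 586.12616657 -219.47085469  219.9233889 ] [ 9.907e-01  1.360e-01 -6.000e-04 -3.000e-04]
```

>>> play_rows --commands '[2.5, 0, 20, 0, 100, 0, 0, 25, 0, 100, 0, 0, 20, 0, 100, 0, 0, 12, 0, 100, 0, 0, 8, 0, 100]'

```text
clock: 11.17
ee_pos: [600.1, 0.8, 7.2]
orientation: [0.995, 0.099, -0.002, -0.0]
ft_force: [0.3, 0.2, -0.2]
gripper_width: 85.4
grasp_force: 0.0
```

>>> play_rows --commands '[0, 0, 0, 0, 100, 0, 0, 0, 0, 100, 0, 0, 0, 0, 100, 0, 0, 0, 0, 100]'

```text
clock: 11.5
ee_pos: [603.3, 0.6, 11.3]
orientation: [0.995, 0.099, 0.001, 0.0]
ft_force: [0.9, 0.4, 0.4]
gripper_width: 85.5
grasp_force: 0.0
```

>>> play_rows --commands '[0, 0, 0, 0, 100, 0, 0, 0, 0, 100]'

```text
clock: 11.67
ee_pos: [602.8, 0.6, 10.8]
orientation: [0.995, 0.099, 0.001, 0.0]
ft_force: [0.0, 0.0, -0.1]
gripper_width: 85.3
grasp_force: 0.0
```

```bash
python3 top.py
```

```text
11.6667 [602.75188179   0.64079344  10.83884407] [9.951e-01 9.920e-02 9.000e-04 1.000e-04]
24783 12.578060422159991 ((3.189178466796875, -1.644571304321289), (60.47190475463867, 125.72147369384766), 89.9022216796875)
[ 2.92769975e-03  1.42999130e-03 -1.74966886e+00]
-1 0.24819943777531175 -24.421713379051415
1 0.5045058384640478 22.853206341640863
```

>>> play_rows --commands '[0, 0, 3, 0, 100, 0, 0, 2, 0, 100, 0, 0, 1.6, 0, 100, 0, 0, 0, 0, 100, 0, 0, 0, 0, 100]'

```text
clock: 12.13
ee_pos: [601.6, 0.7, 2.8]
orientation: [0.995, 0.099, -0.0, -0.0]
ft_force: [-0.2, 0.6, -0.1]
gripper_width: 85.6
grasp_force: 0.0
```

>>> play_rows --commands '[0, 0, 0, 0, 100, 0, 0, 0, 0, 100, 0, 0, 0, 0, 100, 0, 0, 0, 0, 100]'

```text
clock: 12.47
ee_pos: [602.0, 0.7, 3.3]
orientation: [0.995, 0.099, 0.0, 0.0]
ft_force: [-1.1, -0.3, 0.1]
gripper_width: 85.5
grasp_force: 0.0
```

>>> play_rows --commands '[0, 0, 0, 0, 80, 0, 0, 0, 0, 74, 0, 0, 0, 0, 70, 0, 0, 0, 0, 60, 0, 0, 0, 0, 50]' --grip_force 45

```text
clock: 12.88
ee_pos: [602.2, 0.7, 3.8]
orientation: [0.995, 0.099, 0.0, 0.0]
ft_force: [-1.5, 0.7, 5.0]
gripper_width: 58.0
grasp_force: 47.9
```

>>> play_rows --commands '[0, 0, 0, 0, 50, 0, 0, 0, 0, 50, 0, 0, 0, 0, 50]'

```text
clock: 13.13
ee_pos: [602.2, 0.7, 3.8]
orientation: [0.995, 0.099, 0.0, 0.0]
ft_force: [-2.6, -0.2, 5.1]
gripper_width: 57.7
grasp_force: 48.0
```

>>> play_rows --commands '[0, 0, -4, 0, 50, 0, 0, -8, 0, 50, 0, 0, -15, 0, 50, 0, 0, -25, 0, 50, 0, 0, -28, 0, 50]'

```text
clock: 13.55
ee_pos: [599.8, 0.8, 82.0]
orientation: [0.995, 0.099, -0.002, -0.0]
ft_force: [0.5, 0.2, -3.1]
gripper_width: 58.0
grasp_force: 48.8
```

>>> play_rows --commands '[0, 0, -20, -0.003, 50, 0, 0, -12, 0, 50, 0, 0, -6, 0, 50, -4, 15, 0, 0, 50, -8, 28, 0, 0, 50]'

```text
clock: 13.97
ee_pos: [598.6, -41.8, 120.9]
orientation: [0.995, 0.102, -0.0, -0.001]
ft_force: [0.9, -0.3, -2.8]
gripper_width: 57.8
grasp_force: 48.8
```

>>> play_rows --commands '[-9, 32, 0, 0, 50, -9, 32, 0, 0, 50, -9, 32, 0, 0, 50, -8, 28, 0, 0, 50, -6, 22, 0, 0, 50]'

```text
clock: 14.38
ee_pos: [586.3, -197.1, 119.5]
orientation: [0.995, 0.1, -0.001, -0.0]
ft_force: [0.3, -0.0, -2.3]
gripper_width: 57.2
grasp_force: 48.8
```

>>> play_rows --commands '[-4, 14, 0, 0, 50, -2.5, 8, 0, 0, 50, -1.3, 3.3, 0, 0, 50, 0, 0, 0, 0, 50, 0, 0, 0, 0, 50]'

```text
clock: 14.8
ee_pos: [585.2, -220.3, 120.8]
orientation: [0.995, 0.101, -0.0, -0.001]
ft_force: [0.4, 0.9, -1.5]
gripper_width: 57.2
grasp_force: 48.8
```

>>> play_rows --commands '[0, 0, 0, 0, 50, 0, 0, 0, 0, 50, 0, 0, 0, 0, 50, 0, 0, 0, 0, 50]'

```text
clock: 15.13
ee_pos: [585.5, -220.7, 121.3]
orientation: [0.995, 0.101, 0.0, -0.0]
ft_force: [-0.5, 0.1, -2.4]
gripper_width: 57.6
grasp_force: 48.8
```

```bash
cat > hold.py <<'E'
from h import *
from scipy.spatial.transform import Rotation as R
s,c,im,d=snapw('hold')
print(s['clock'],s['ee_pos'],s['orientation'].round(4),s['ft_force'].round(1))
W=cloud(c,d);P=(W-s['ee_pos'])@R.from_quat(s['orientation']).as_matrix()
m=(P[...,2]>-30)&(P[...,2]<8)&(P[...,0]>14)&(P[...,0]<80)&(abs(P[...,1])<40)
Q=P[m];A=np.c_[Q[:,:2],np.ones(len(Q))];k=np.linalg.lstsq(A,Q[:,2],rcond=None)[0];print('plate plane in tool',k,len(Q))
print('x far edge',np.percentile(Q[(Q[:,1]>-25)&(Q[:,1]<25),0],[99,99.8]),'y',np.percentile(Q[:,1],[.2,1,99,99.8]).round(1))
for n,(lo,hi) in dict(block=(72,79),base=(46,56)).items():
    b=(W[...,2]>lo)&(W[...,2]<hi)&(abs(P[...,0])<140)&(abs(P[...,1])<90)
    if b.sum()>50:
        B=P[b];print(n,len(B),'x',np.percentile(B[:,0],[.5,99.5]).round(1),'y',np.percentile(B[:,1],[.5,99.5]).round(1))
cv2.imwrite('pics/hold.png',im)
E
python3 hold.py
```

```text
15.1333 [ 585.48859319 -220.74411881  121.27943739] [ 0.9949  0.1012  0.     -0.    ] [-0.5  0.1 -2.4]
plate plane in tool [ 6.88518538e-03 -3.40842157e-03 -8.90322824e+00] 13560
x far edge [66.58850609 66.83782343] y [-31.3 -30.6  28.   28.4]
block 11174 x [-83.3  86.2] y [-51.   50.6]
base 10323 x [-33.5 106.4] y [-67.   67.6]
```

View pics/hold.png

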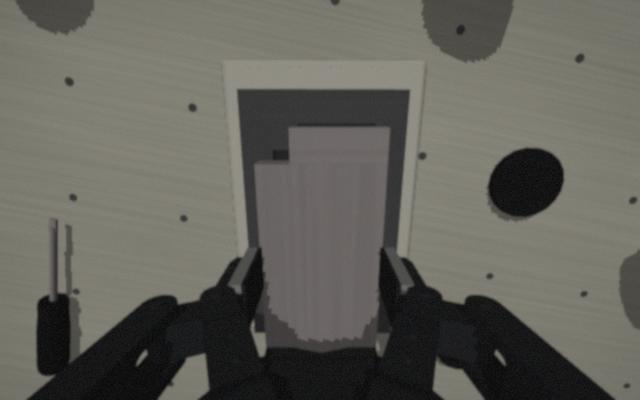

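The picture shows the plate level in the grip. The notch at (270,145) is over the filled corner side, and the recess edge shows evenly beyond the far end. Relative to the block, the plate needs about -1.2 mm in x and +1.0 mm in y.

>>> play_rows --commands '[-1.2, 1, 8, 0, 50, 0, 0, 12, 0, 50, 0, 0, 10, 0, 50, 0, 0, 5, 0, 50, 0, 0, 2, 0, 50]'

```text
clock: 15.6
ee_pos: [582.6, -222.0, 81.5]
orientation: [0.995, 0.101, -0.002, -0.001]
ft_force: [0.0, -0.5, -2.6]
gripper_width: 58.1
grasp_force: 48.8
```

>>> play_rows --commands '[0, 0, 0, 0, 50, 0, 0, 0, 0, 50, 0, 0, 0, 0, 50, 0, 0, 0, 0, 50, 0, 0, 0, 0, 50]'

```text
clock: 16.02
ee_pos: [584.8, -222.9, 84.8]
orientation: [0.995, 0.101, 0.001, 0.0]
ft_force: [-0.4, 0.1, -1.7]
gripper_width: 58.1
grasp_force: 48.8
```

```bash
python3 hold.py
```

```text
16.0167 [ 584.81656224 -222.86391286   84.83038591] [9.949e-01 1.007e-01 5.000e-04 3.000e-04] [-0.4  0.1 -1.7]
plate plane in tool [ 0.02938949 -0.00977546 -9.61192181] 13736
x far edge [66.79178801 75.95017626] y [-36.  -30.9  28.1  34.2]
block 19855 x [-67.   87.2] y [-52.8  48.7]
base 13323 x [-24.6 107.3] y [-68.3  65.4]
```

>>> play_rows --commands '[-0.3, -0.6, 1.5, 0, 50, 0, 0, 1.5, 0, 50, 0, 0, 0, 0, 50, 0, 0, 0, 0, 50]'

```text
clock: 16.4
ee_pos: [583.7, -222.0, 80.9]
orientation: [0.995, 0.101, -0.0, -0.0]
ft_force: [0.4, 0.5, -2.6]
gripper_width: 57.5
grasp_force: 48.8
```

>>> play_rows --commands '[0, 0, 1, 0, 50, 0, 0, 1, 0, 50, 0, 0, 0, 0, 50]'

```text
clock: 16.65
ee_pos: [583.8, -222.1, 78.9]
orientation: [0.995, 0.101, -0.0, -0.0]
ft_force: [1.1, 0.0, -2.1]
gripper_width: 57.6
grasp_force: 48.8
```

>>> play_rows --commands '[0, 0, 1, 0, 50, 0, 0, 0, 0, 50]'

```text
clock: 16.82
ee_pos: [583.8, -222.1, 78.0]
orientation: [0.995, 0.101, -0.0, -0.0]
ft_force: [0.1, 0.0, -2.0]
gripper_width: 57.8
grasp_force: 48.8
```

>>> play_rows --commands '[0, 0, 1, 0, 50, 0, 0, 0, 0, 50]'

```text
clock: 16.98
ee_pos: [583.8, -222.1, 77.0]
orientation: [0.995, 0.101, -0.0, -0.0]
ft_force: [-0.5, 0.3, -2.7]
gripper_width: 57.8
grasp_force: 48.8
```

>>> play_rows --commands '[0, 0, 1, 0, 50, 0, 0, 0, 0, 50]'

```text
clock: 17.15
ee_pos: [583.8, -222.1, 76.0]
orientation: [0.995, 0.101, -0.0, -0.0]
ft_force: [0.6, 0.0, -1.7]
gripper_width: 57.9
grasp_force: 48.8
```

>>> play_rows --commands '[0, 0, 1, 0, 50, 0, 0, 0, 0, 50]'

```text
clock: 17.32
ee_pos: [583.8, -222.1, 75.0]
orientation: [0.995, 0.101, -0.0, -0.0]
ft_force: [0.3, 0.4, -2.5]
gripper_width: 57.9
grasp_force: 48.8
```

>>> play_rows --commands '[0, 0, 0.8, 0, 50, 0, 0, 0, 0, 50]'

```text
clock: 17.48
ee_pos: [583.8, -222.1, 74.2]
orientation: [0.995, 0.101, -0.0, -0.0]
ft_force: [0.4, -1.0, -2.8]
gripper_width: 57.9
grasp_force: 48.8
```

>>> play_rows --commands '[0, 0, 0.6, 0, 50, 0, 0, 0, 0, 50]'

```text
clock: 17.65
ee_pos: [583.9, -222.1, 73.7]
orientation: [0.995, 0.101, -0.0, -0.0]
ft_force: [0.9, -0.7, -2.2]
gripper_width: 57.7
grasp_force: 48.8
```

>>> play_rows --commands '[0, 0, 0.6, 0, 50, 0, 0, 0, 0, 50]'

```text
clock: 17.82
ee_pos: [583.9, -222.1, 73.1]
orientation: [0.995, 0.101, -0.0, -0.0]
ft_force: [0.2, 1.1, -2.3]
gripper_width: 57.7
grasp_force: 48.8
```

>>> play_rows --commands '[0, 0, 0.5, 0, 50, 0, 0, 0, 0, 50]'

```text
clock: 17.98
ee_pos: [583.9, -222.1, 72.6]
orientation: [0.995, 0.101, -0.0, -0.0]
ft_force: [-0.5, 0.8, -3.0]
gripper_width: 57.5
grasp_force: 48.8
```

>>> play_rows --commands '[0, 0, 0.5, 0, 50, 0, 0, 0, 0, 50]'

```text
clock: 18.15
ee_pos: [584.0, -222.2, 72.3]
orientation: [0.995, 0.101, 0.0, 0.0]
ft_force: [0.2, 0.4, -1.4]
gripper_width: 57.7
grasp_force: 48.9
```

>>> play_rows --commands '[0, 0, 0.5, 0, 50, 0, 0, 0, 0, 50]'

```text
clock: 18.32
ee_pos: [584.0, -222.2, 72.3]
orientation: [0.995, 0.101, 0.0, 0.0]
ft_force: [-2.0, 0.7, 2.4]
gripper_width: 58.1
grasp_force: 49.4
```

```bash
python3 hold.py
```

```text
18.3167 [ 584.01894633 -222.16907699   72.26885793] [9.949e-01 1.007e-01 1.000e-04 0.000e+00] [-2.   0.7  2.4]
plate plane in tool [ 7.47777483e-02 -3.72812796e-03 -9.90829628e+00] 24059
x far edge [79.50708025 79.93435039] y [-39.8 -39.2  39.2  39.8]
block 24322 x [-54.5  87.7] y [-51.9  49.5]
base 14836 x [-24.1 108.1] y [-67.4  66.1]
```

>>> play_rows --commands '[0, 0, -0.3, 0, 62, 0, 0, 0, 0, 70, 0, 0, 0, 0, 78, 0, 0, 0, 0, 90, 0, 0, 0, 0, 100]'

```text
clock: 18.78
ee_pos: [584.2, -222.3, 72.0]
orientation: [0.995, 0.101, 0.0, 0.0]
ft_force: [-0.1, 0.7, -1.1]
gripper_width: 85.3
grasp_force: 0.0
```

>>> play_rows --commands '[0, 0, -10, 0, 100, 0, 0, -25, 0, 100, 0, 0, -25, 0, 100, 0, 0, -15, 0, 100, 0, 0, 0, 0, 100]'

```text
clock: 19.2
ee_pos: [587.2, -223.5, 152.8]
orientation: [0.995, 0.101, 0.004, 0.002]
ft_force: [-0.2, -0.4, 0.3]
gripper_width: 85.2
grasp_force: 0.0
```

>>> play_rows --commands '[0, 0, 0, 0, 100, 0, 0, 0, 0, 100, 0, 0, 0, 0, 80, 0, 0, 0, 0, 60, 0, 0, 0, 0, 60]'

```text
clock: 19.62
ee_pos: [583.1, -221.8, 145.5]
orientation: [0.995, 0.101, -0.001, -0.001]
ft_force: [0.0, -0.2, -0.1]
gripper_width: 52.2
grasp_force: 0.0
```

```bash
cat > fit.py <<'E'
from h import *
import sys
s,c,im,d=snapw(sys.argv[1]);print(s['clock'],s['ee_pos'],s['ft_force'].round(1),s['gripper_width'])
W=cloud(c,d);t=np.radians(11.5);q=W[...,:2]-[585.3,-221.4]
X=q[...,0]*np.cos(t)+q[...,1]*np.sin(t);Y=-q[...,0]*np.sin(t)+q[...,1]*np.cos(t);Z=W[...,2]
g=im.astype(int).mean(2)
b=(abs(X)<90)&(abs(Y)<56)&(Z>72)&(Z<79)&(g<75)
print('rim z',np.median(Z[b]),b.sum())
m=(abs(X)<80)&(abs(Y)<45)&(Z>70)&(Z<95)&(g>85);n,l,st,_=cv2.connectedComponentsWithStats(m.astype(np.uint8));i=1+st[1:,4].argmax();m=l==i
print('plate',m.sum(),'X',np.percentile(X[m],[.5,99.5]).round(1),'Y',np.percentile(Y[m],[.5,99.5]).round(1),cv2.minAreaRect(np.c_[X[m],Y[m]].astype(np.float32)))
A=np.c_[X[m],Y[m],np.ones(m.sum())];k=np.linalg.lstsq(A,Z[m],rcond=None)[0];print('plane',k,'z at -42,+42',k[2]-42*k[0],k[2]+42*k[0])
r2=[(abs(X)>70)&(X*sg>0)&(abs(X)<83)&(abs(Y)<40)&(Z>70)&(Z<80) for sg in(-1,1)];print('rim ends',[np.median(Z[a]).round(2) if a.sum() else None for a in r2])
E
python3 fit.py laid
```

```text
19.6167 [ 583.07280323 -221.80373781  145.4952929 ] [ 0.  -0.2 -0.1] 52.22778157847081
rim z 75.62686953256689 14766
plate 13295 X [-63.   64.6] Y [-28.6  30.3] ((0.45928192138671875, 0.8659706115722656), (129.44100952148438, 59.937808990478516), 0.13754558563232422)
plane [-1.34527281e-03  1.18592576e-03  8.10524934e+01] z at -42,+42 81.10899490628583 80.99599199038431
rim ends [np.float64(75.64), np.float64(75.64)]
```

View pics/laid.png

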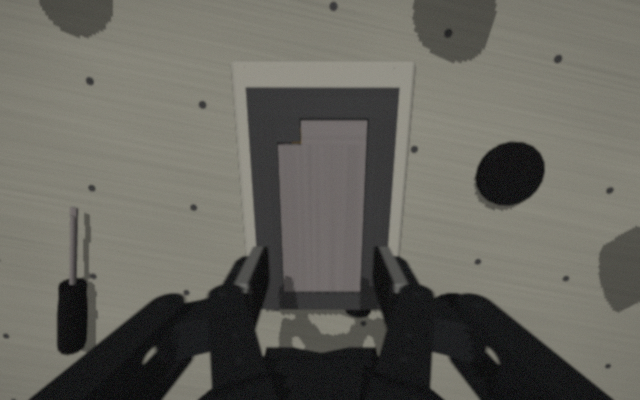

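The plate lies in the recess, with the notch around the filled corner at (290,140). It stands about 5.4 mm proud and is level. Next I press with shut fingers, near pad first.

>>> play_rows --commands '[-10, 0, 0, 0, 30, -15, 0, 5, 0, 0, -11, 0, 15, 0, 0, -5, 0, 15, 0, 0, 0, 0, 12, 0, 0]'

```text
clock: 20.08
ee_pos: [541.6, -230.4, 98.8]
orientation: [0.995, 0.1, -0.001, -0.0]
ft_force: [-1.1, -0.1, 0.7]
gripper_width: 0.3
grasp_force: 0.0
```

>>> play_rows --commands '[0, 0, 8, 0, 0, 0, 0, 5, 0, 0, 0, 0, 0, 0, 0, 0, 0, 0, 0, 0, 0, 0, 0, 0, 0]'

```text
clock: 20.5
ee_pos: [544.7, -230.6, 87.7]
orientation: [0.995, 0.101, 0.001, 0.0]
ft_force: [0.7, -0.2, -0.2]
gripper_width: -0.0
grasp_force: 0.0
```

>>> play_rows --commands '[0, 0, 0, 0, 0, 0, 0, 0, 0, 0]'

```text
clock: 20.67
ee_pos: [544.5, -230.5, 87.8]
orientation: [0.995, 0.101, 0.001, 0.0]
ft_force: [0.2, -0.4, -0.3]
gripper_width: 0.2
grasp_force: 0.0
```

>>> play_rows --commands '[0, 0, 2, 0, 0, 0, 0, 2, 0, 0, 0, 0, 1.5, 0, 0, 0, 0, 0, 0, 0]'

```text
clock: 21.0
ee_pos: [543.4, -230.2, 80.9]
orientation: [0.995, 0.101, -0.0, -0.0]
ft_force: [0.2, 0.4, 0.4]
gripper_width: -0.2
grasp_force: 0.0
```

>>> play_rows --commands '[0, 0, 1, 0, 0, 0, 0, 1, 0, 0, 0, 0, 0, 0, 0]'

```text
clock: 21.25
ee_pos: [543.6, -230.4, 80.0]
orientation: [0.995, 0.101, -0.0, -0.0]
ft_force: [-2.0, 1.0, 4.5]
gripper_width: -0.1
grasp_force: 1.8
```

>>> play_rows --commands '[0, 0, 1, 0, 0, 0, 0, 1, 0, 0, 0, 0, 0, 0, 0]'

```text
clock: 21.5
ee_pos: [543.4, -230.5, 78.2]
orientation: [0.995, 0.101, -0.0, -0.0]
ft_force: [-3.7, 0.8, 8.2]
gripper_width: 0.1
grasp_force: 3.1
```

>>> play_rows --commands '[0, 0, 1, 0, 0, 0, 0, 0.7, 0, 0, 0, 0, 0, 0, 0]'

```text
clock: 21.75
ee_pos: [543.2, -230.5, 76.5]
orientation: [0.995, 0.101, -0.001, 0.0]
ft_force: [-4.5, 1.0, 6.8]
gripper_width: 0.1
grasp_force: 3.5
```

>>> play_rows --commands '[0, 0, 0.7, 0, 0, 0, 0, 0.5, 0, 0, 0, 0, 0, 0, 0]'

```text
clock: 22.0
ee_pos: [543.2, -230.6, 76.3]
orientation: [0.995, 0.101, -0.001, 0.0]
ft_force: [-6.2, 2.1, 12.6]
gripper_width: 0.2
grasp_force: 6.4
```

>>> play_rows --commands '[0, 0, 0.6, 0, 0, 0, 0, 0, 0, 0]'

```text
clock: 22.17
ee_pos: [543.2, -230.6, 76.3]
orientation: [0.995, 0.101, -0.001, 0.0]
ft_force: [-7.7, 2.5, 15.8]
gripper_width: -0.2
grasp_force: 7.8
```

>>> play_rows --commands '[0, 0, 0.5, 0, 0, 0, 0, 0, 0, 0]'

```text
clock: 22.33
ee_pos: [543.3, -230.6, 76.1]
orientation: [0.995, 0.101, -0.001, 0.0]
ft_force: [-8.8, 2.9, 16.4]
gripper_width: -0.5
grasp_force: 8.7
```

Near end stopped at 76.1 with 16 N, possibly a little short of the floor. I press the far end next and then return.

>>> play_rows --commands '[0, 0, -4, 0, 0, 0, 0, -8, 0, 0, 10, 0, 0, 0, 0, 20, 0, 0, 0, 0, 20, 0, 0, 0, 0]'

```text
clock: 22.75
ee_pos: [593.8, -220.4, 85.6]
orientation: [0.995, 0.1, 0.0, 0.0]
ft_force: [-0.6, -0.2, 0.4]
gripper_width: 0.1
grasp_force: 0.0
```

>>> play_rows --commands '[20, 0, 0, 0, 0, 10, 0, 0, 0, 0, 4, 0, 0, 0, 0, 0, 0, 0, 0, 0, 0, 0, 0, 0, 0]'

```text
clock: 23.17
ee_pos: [625.4, -213.3, 84.9]
orientation: [0.995, 0.101, -0.001, -0.0]
ft_force: [0.2, -0.8, -0.8]
gripper_width: 0.1
grasp_force: 0.0
```

>>> play_rows --commands '[0, 0, 0, 0, 0, 0, 0, 0, 0, 0, 0, 0, 0, 0, 0]'

```text
clock: 23.42
ee_pos: [625.3, -213.8, 85.5]
orientation: [0.995, 0.1, -0.0, -0.0]
ft_force: [1.2, 0.6, 0.8]
gripper_width: -0.2
grasp_force: 0.0
```

```bash
python3 fit.py press1
```

```text
23.4167 [ 625.33594838 -213.75050938   85.50301243] [1.2 0.6 0.8] -0.16617737132738966
rim z 75.60430762949878 14399
plate 5208 X [16.8 64.9] Y [-28.7  30.4] ((40.30644226074219, 0.9802379608154297), (49.753658294677734, 59.83256912231445), 0.36762291193008423)
plane [5.35142044e-02 8.18563655e-04 7.90829539e+01] z at -42,+42 76.83535734228693 81.33055051496842
rim ends [None, np.float64(75.61)]
```

The near edge is already at the rim height, so the tilted plate bottomed on the floor there. Now the far end.

>>> play_rows --commands '[0, 0, 2, 0, 0, 0, 0, 2, 0, 0, 0, 0, 1, 0, 0, 0, 0, 1, 0, 0, 0, 0, 0, 0, 0]'

```text
clock: 23.88
ee_pos: [626.5, -213.6, 80.0]
orientation: [0.995, 0.101, 0.0, 0.0]
ft_force: [-0.1, 1.0, 3.1]
gripper_width: -0.3
grasp_force: 1.5
```

>>> play_rows --commands '[0, 0, 1, 0, 0, 0, 0, 1, 0, 0, 0, 0, 1, 0, 0, 0, 0, 0, 0, 0]'

```text
clock: 24.22
ee_pos: [626.6, -213.6, 77.2]
orientation: [0.995, 0.101, 0.001, 0.0]
ft_force: [-0.2, 1.4, 5.2]
gripper_width: -0.4
grasp_force: 2.2
```

>>> play_rows --commands '[0, 0, 0.8, 0, 0, 0, 0, 0.8, 0, 0, 0, 0, 0, 0, 0]'

```text
clock: 24.47
ee_pos: [626.6, -213.6, 75.6]
orientation: [0.995, 0.101, 0.001, 0.0]
ft_force: [-0.1, 1.3, 4.1]
gripper_width: -0.1
grasp_force: 2.4
```

>>> play_rows --commands '[0, 0, 0.7, 0, 0, 0, 0, 0, 0, 0]'

```text
clock: 24.63
ee_pos: [626.7, -213.5, 75.2]
orientation: [0.995, 0.101, 0.001, 0.0]
ft_force: [-0.3, 0.9, 5.6]
gripper_width: 0.2
grasp_force: 2.9
```

>>> play_rows --commands '[0, 0, 0.7, 0, 0, 0, 0, 0, 0, 0]'

```text
clock: 24.8
ee_pos: [626.7, -213.6, 75.1]
orientation: [0.995, 0.101, 0.001, 0.0]
ft_force: [-1.7, 0.5, 9.2]
gripper_width: 0.1
grasp_force: 4.3
```

>>> play_rows --commands '[0, 0, 0.7, 0, 0, 0, 0, 0, 0, 0]'

```text
clock: 24.97
ee_pos: [626.7, -213.6, 75.0]
orientation: [0.995, 0.101, 0.001, 0.0]
ft_force: [-3.2, 1.5, 11.6]
gripper_width: 0.1
grasp_force: 5.8
```

>>> play_rows --commands '[0, 0, 0.6, 0, 0, 0, 0, 0, 0, 0]'

```text
clock: 25.13
ee_pos: [626.8, -213.6, 75.0]
orientation: [0.995, 0.101, 0.001, 0.0]
ft_force: [-4.4, 1.8, 13.2]
gripper_width: 0.3
grasp_force: 7.1
```

Far end stands firm at 75.0. I press a bit more for certainty, then do the near end again.

>>> play_rows --commands '[0, 0, 0.8, 0, 0, 0, 0, 0.8, 0, 0, 0, 0, 0, 0, 0]'

```text
clock: 25.38
ee_pos: [626.8, -213.6, 74.9]
orientation: [0.995, 0.101, 0.001, 0.0]
ft_force: [-6.3, 3.4, 20.9]
gripper_width: 0.4
grasp_force: 10.5
```

>>> play_rows --commands '[0, 0, -6, 0, 0, 0, 0, -8, 0, 0, -10, 0, 0, 0, 0, -20, 0, 0, 0, 0, -20, 0, 0, 0, 0]'

```text
clock: 25.8
ee_pos: [576.0, -223.5, 83.9]
orientation: [0.995, 0.101, -0.0, -0.0]
ft_force: [-0.4, -0.5, 0.1]
gripper_width: -0.1
grasp_force: 0.0
```

>>> play_rows --commands '[-20, 0, 0, 0, 0, -10, 0, 0, 0, 0, -4, 0, 0, 0, 0, 0, 0, 0, 0, 0, 0, 0, 0, 0, 0]'

```text
clock: 26.22
ee_pos: [544.2, -230.5, 84.7]
orientation: [0.995, 0.101, 0.0, 0.0]
ft_force: [0.8, 0.7, 0.2]
gripper_width: 0.0
grasp_force: 0.0
```

>>> play_rows --commands '[0, 0, 0, 0, 0, 0, 0, 3, 0, 0, 0, 0, 2, 0, 0, 0, 0, 0, 0, 0, 0, 0, 0, 0, 0]'

```text
clock: 26.63
ee_pos: [543.8, -230.1, 79.1]
orientation: [0.995, 0.101, -0.0, -0.0]
ft_force: [0.5, -0.2, -0.6]
gripper_width: -0.1
grasp_force: 0.0
```

>>> play_rows --commands '[0, 0, 1, 0, 0, 0, 0, 1, 0, 0, 0, 0, 1, 0, 0, 0, 0, 0, 0, 0]'

```text
clock: 26.97
ee_pos: [543.6, -230.3, 76.3]
orientation: [0.995, 0.101, -0.0, -0.0]
ft_force: [0.0, -0.4, -1.2]
gripper_width: 0.3
grasp_force: 0.0
```

>>> play_rows --commands '[0, 0, 1, 0, 0, 0, 0, 0.7, 0, 0, 0, 0, 0, 0, 0]'

```text
clock: 27.22
ee_pos: [543.8, -230.4, 75.0]
orientation: [0.995, 0.101, 0.0, 0.0]
ft_force: [-0.5, 0.3, 0.5]
gripper_width: -0.1
grasp_force: 0.7
```

>>> play_rows --commands '[0, 0, 0.7, 0, 0, 0, 0, 0.6, 0, 0, 0, 0, 0, 0, 0]'

```text
clock: 27.47
ee_pos: [543.8, -230.5, 74.9]
orientation: [0.995, 0.101, -0.0, 0.0]
ft_force: [-3.1, 1.7, 8.1]
gripper_width: 0.2
grasp_force: 4.3
```

>>> play_rows --commands '[0, 0, 0.8, 0, 0, 0, 0, 0.8, 0, 0, 0, 0, 0.6, 0, 0, 0, 0, 0, 0, 0]'

```text
clock: 27.8
ee_pos: [543.9, -230.5, 74.8]
orientation: [0.995, 0.101, -0.0, 0.0]
ft_force: [-8.0, 3.7, 19.5]
gripper_width: 0.0
grasp_force: 10.1
```

>>> play_rows --commands '[0, 0, -6, 0, 0, 0, 0, -12, 0, 0, 10, 0, -25, 0, 0, 15, 0, -25, 0, 30, 10, 0, -20, 0, 60]'

```text
clock: 28.22
ee_pos: [579.2, -223.5, 161.5]
orientation: [0.995, 0.101, 0.001, 0.0]
ft_force: [0.3, 0.2, 0.4]
gripper_width: 23.1
grasp_force: 0.0
```

>>> play_rows --commands '[5, 0, 0, 0, 100, 0, 0, 0, 0, 100, 0, 0, 0, 0, 100, 0, 0, 0, 0, 100, 0, 0, 0, 0, 100]'

```text
clock: 28.63
ee_pos: [581.2, -221.9, 157.4]
orientation: [0.995, 0.101, -0.002, -0.001]
ft_force: [-0.6, -0.1, -0.1]
gripper_width: 82.8
grasp_force: 0.0
```

```bash
python3 fit.py done; python3 - <<'E'
from h import *
im,_=optics.snapshot('side');cv2.imwrite('pics/fin.png',im)
E
```

```text
28.6333 [ 581.24731584 -221.92830623  157.38003843] [-0.6 -0.1 -0.1] 82.7868456874492
rim z 75.61206580549755 15034
plate 11692 X [-63.2  64.5] Y [-28.5  30.3] ((0.09525299072265625, 0.8691596984863281), (129.5771942138672, 59.7697868347168), 0.15153072774410248)
plane [-1.15875723e-04  1.15025727e-03  7.55966763e+01] z at -42,+42 75.60154306405605 75.59180950335264
rim ends [np.float64(75.62), np.float64(75.63)]
```

View pics/fin.png

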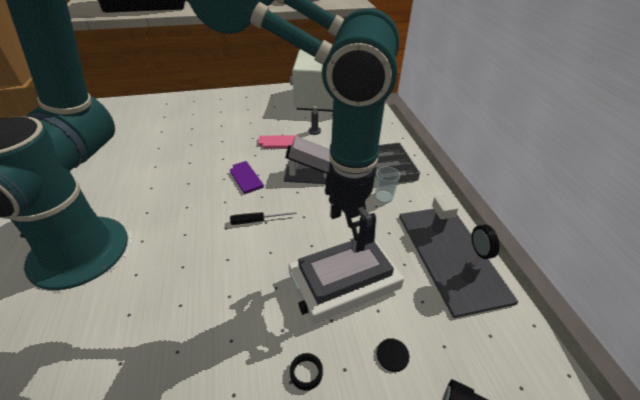

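The plate is flush: 75.60 against a rim of 75.61 at both ends, and level. The picture shows it seated at (345,265), with the bystanders and the stack unmoved. I hand in.

```bash
python3 -c "
from rig import order;print(order.job_done())"
```

```text
the job is handed in; nothing more can be done
None
```

The top plate is seated in the nest with its notch on the filled corner, level and flush with the rim at both ends. Pressing peaked at about 21 N, the other three plates and the bystanders look unmoved in the last picture, and the job was handed in at about 29 s; no verdict came back.

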